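# Feel along the seal bar of a vacuum sealer

### The job

The vacuum sealer has been cleaned and its lid is still off: check that its seal bar rides freely on its springs. With closed fingertips, press the bar down a little at the end next to the tall steel shaker, then run along its top to the other end in one stroke, keeping it dipped all the way but gently, never down to its stop; then let it come back up and move clear. Do not pull the bar up and leave everything else alone.

Things in the scene. Friction and masses are not known exactly. Their poses are not given: they have to be found in the camera images.
- seal_bar (a joint): how far the seal bar is pressed down, in m: 0 at rest, 0.012 at its lower stop, negative if pulled up. It moves only straight up and down and stays level wherever it is pressed; its springs push back with 0.5 N per mm, from 0 N at rest (about 2 N at 4 mm). It rises again by itself.
- bar_mid (a point): centre of the top face of the seal bar, a straight dark steel bar 260 mm long, 16 mm wide and 24 mm deep, with a black strip along its flat top. It lies level across the open well of the sealer, near the front, and at rest its top is 118 mm above the table and 18 mm above the sealer's rim. The point moves with the bar: y runs along the bar, z up, x across the bar towards the back of the sealer
- bar_end_left (a point): the end of the bar's top edge line at +y of bar_mid, 130 mm from bar_mid; moves with the bar
- bar_end_right (a point): the end of the bar's top edge line at -y of bar_mid, 130 mm from bar_mid; moves with the bar
- sealer: fixed tabletop vacuum sealer without its lid, a low aluminium box 340 mm (x) by 400 mm (y), 100 mm high to its rim (two hinge plates at the back reach 110 mm), with an open well 40 mm deep; origin at the centre of its underside; x to its back; the bar's centre lies at x = -115 mm
- shaker: loose tall steel shaker with a domed top, 62 mm across and 158 mm high, standing on the table beside the sealer, beyond one end of the bar (about 130 mm past it); it marks the end to start from. Origin at the centre of its underside. Leave it alone
- tin: loose squat tin with a paper label, 76 mm across and 65 mm high, standing on the table beyond the other end of the bar. Origin at the centre of its underside. Leave it alone
- cutter: loose round steel pastry cutter, an open ring 72 mm across and 45 mm high, standing on the white plate in the sealer's well, 130 mm or more behind the bar; its top is about level with the bar's. Origin at the centre of its underside. Leave it alone

How it is judged:
By the outcome, as a careful person would: the job done as asked, in the order asked, and still so for the second after the job is handed in, with the robot touching nothing.
It also fails if it takes over 40 s, if anything falls off the work surface, if the arm or the gripper's body presses on something with over 40 N, if the wrist force passes 120 N, or if a joint passes its speed limit or range.

### The arm

A 6-joint arm with a two-finger parallel gripper is mounted at the origin on the work surface. World frame = base frame: x ahead of the robot, y to its left, z up, the work surface at z = 0. Lengths are in m, angles in degrees, forces in N, time in s.
With the tool pointing down it reaches from about 0.4 to 0.925 m from the base axis. Payload 12.5 kg.
Tool frame: the origin (TCP) lies on the centre line of the jaws, within the pads' length; the fingertips stand 19 mm ahead of it and the grasp point (between the pads) is the TCP (tcp_to_tips is the distance from the TCP to the fingertips, in m); z points along the fingers, y is the line along which they close (so a half turn about z gives the same grasp; the last joint's range is limited). The gripper opens to 95 mm and grips with 3 to 60 N. Pads are 20 mm wide; open, the fingers measure 119 mm over their backs; the gripper's body (75 mm by 180 mm) begins 59 mm behind the grasp point.
Start: joints at [59.209, 28.126, 89.318, -0, 62.55, -6.05], TCP at [0.262, 0.568, 0.234] pointing down, gripper open.
Joint ranges: [-177.58, 177.58], [-47.91, 125.51], [2.72, 160], [-65.01, 245.01], [3.68, 167.84], [-153.87, 153.87]. Speed limits (degrees/s): [127.2, 127.2, 159.86, 180, 180, 180].

### API

Orientations are given as a 3x3 rotation matrix whose columns are the frame's x, y, z axes.
In Python, from bench import sense, camera, calibration, hand_in, tcp_to_tips gives the robot as it stands.
- The arm moves only by the tool jog_arm, never from a script. Its argument "plan" is a list of rows, each a list of 7 numbers: the finger opening in mm, from 0 to 95.1, then the shift along the tool's x, y, z in mm, then the turn, a rotation vector about the tool's x, y, z in degrees. In form: [[grip, dx, dy, dz, wx, wy, wz], ...]. A call has 1 to 12 rows; each row shifts and turns the commanded pose from where the row before left it, along the tool's axes as they then stand; what a row does not reach is not made up. A row lasts 1/12 s, in which the tool goes at most 41.7 mm and 7.16 degrees, less where a joint would pass 70% of its speed; a pose out of reach is approached as far as the arm can. A call is refused whole if a number of a shift passes 41.7 or a number of a turn 7.16, either way. A call with a gripper value outside its range is refused whole. The fingers move at their own pace and stop on an object; the grip force is fixed at half the most. Time passes only in rows, so rows that do not move let the fingers close. It gives the time, the measured TCP pose, the force, the opening and the grip force at its end, in the units of the state.
- sense(): the state, without advancing time (a new reading comes with each control period).
- camera(name): name is "scene" or "side" or "wrist"; returns (picture, depth): 384x512x3 uint8, red, green, blue; 384x512 float32, m along the optical axis (not along the pixel's ray), 0 where there is no reading.
- calibration(name): a dict with "fx", "fy", "cx", "cy" (pixels), "D" ([k1, k2, p1, p2, k3] as OpenCV has them; the pictures are not rectified), "T" (4x4, takes a point from camera to world coordinates); the wrist camera has in their place "mount" (4x4, takes a point from camera to tool coordinates, whose origin is the TCP and whose axes are the flange's). Camera axes: x right, y down, z forward; pixel columns grow to the right and rows downward; lengths in m; the calibration is good to about 2 mm. A picture is of the moment at which its call begins: read the wrist's pose just before it. calibration takes no time and is no camera call.
- hand_in(): hands the job in; it is judged then, once.
The state is a dict: "time": time; "q": joint angles; "qvel": joint speeds; "joint_torque": joint torques, N m; "eef_pos": TCP position; "orientation": TCP orientation; "contact_force": force on the tool from outside, world axes, zero at the start; "torque": the same for the moment, N m; "finger_gap": opening from 0.0 (shut) to 1.0 (fully open); "finger_force": force on a finger pad.
Only numpy, scipy, OpenCV 4.12 (cv2) and the standard library are available. Lean on these libraries where they do the work, as an engineer would, in place of code of your own. Each camera call takes 0.05 s, during which the arm holds its last target. There are 200 camera calls.

## Working session

There is one attempt and no reset: what is moved stays moved. The work goes in short steps, Python scripts to look and compute and a tool call to move; the robot and the scene stay as the last step left them, time stands still between calls to the robot, and variables do not carry over. Pictures are saved under pics/ and viewed, at most 10 in all, crops included, and the job is handed in when it is done.

Besides the shell and the picture viewer there is one more tool, called after "Call:" as name(argument=value, ...) on one line, values as JSON. jog_arm: Moves the arm, as the interface text tells. Its arguments: {"type":"object","properties":{"plan":{"type":"array","items":{"type":"array","items":{"type":"number"}}}},"required":["plan"]}

```bash
mkdir -p pics
python3 - <<'E'
from bench import *
import cv2,numpy as np
s=sense();print({k:np.round(v,3).tolist() for k,v in s.items()}, tcp_to_tips)
ims=[]
for n in("scene","side"):
    p,d=camera(n);np.savez(f"{n}.npz",p=p,d=d);ims.append(p)
    print(n,calibration(n))
print(calibration("wrist"))
cv2.imwrite("pics/a.png",cv2.cvtColor(ims[0],cv2.COLOR_RGB2BGR))
cv2.imwrite("pics/b.png",cv2.cvtColor(ims[1],cv2.COLOR_RGB2BGR))
E
```

```text
{'time': 0.0, 'q': [59.21, 28.165, 89.352, -0.0, 62.55, -6.052], 'qvel': [-0.016, 0.019, -0.064, 0.021, -0.04, 0.104], 'joint_torque': [-0.001, -61.264, -25.819, 0.069, 0.048, -0.0], 'eef_pos': [0.261, 0.567, 0.233], 'orientation': [[-0.908, 0.418, -0.001], [0.418, 0.908, -0.001], [0.0, -0.001, -1.0]], 'contact_force': [-0.5, -0.31, -0.195], 'torque': [-0.001, 0.011, -0.006], 'finger_force': 0.0, 'finger_gap': 1.003} 0.019
scene {'fx': 351.70615384214693, 'fy': 351.70615384214693, 'cx': 261.0691923900561, 'cy': 195.46223570999476, 'D': array([-0.04174533,  0.        ,  0.        ,  0.        ,  0.        ]), 'T': array([[ 0.51077044,  0.54352779, -0.66610142,  1.11307781],
       [ 0.85970322, -0.32732109,  0.3921368 , -0.28990252],
       [-0.0048918 , -0.77294142, -0.63445853,  0.5685394 ],
       [ 0.        ,  0.        ,  0.        ,  1.        ]])}
side {'fx': 437.2623880358629, 'fy': 437.2623880358629, 'cx': 250.6028165510907, 'cy': 189.9446078999366, 'D': array([-0.15196392,  0.        ,  0.        ,  0.        ,  0.        ]), 'T': array([[ 9.73772977e-01, -1.73761933e-01,  1.46877435e-01,
         4.52438974e-01],
       [-2.27520991e-01, -7.45451994e-01,  6.26526555e-01,
        -6.39323362e-01],
       [ 6.23611183e-04, -6.43512328e-01, -7.65435494e-01,
         8.93291045e-01],
       [ 0.00000000e+00,  0.00000000e+00,  0.00000000e+00,
         1.00000000e+00]])}
{'fx': 306.13241262487145, 'fy': 306.13241262487145, 'cx': 255.59460873466648, 'cy': 195.8284808164786, 'D': array([0.02650967, 0.        , 0.        , 0.        , 0.        ]), 'mount': array([[ 4.92511015e-04, -9.64861285e-01, -2.62759315e-01,
         7.35528765e-02],
       [ 9.99998835e-01,  8.54785071e-04, -1.26442170e-03,
        -2.81007033e-04],
       [ 1.44459429e-03, -2.62758386e-01,  9.64860582e-01,
        -1.51580921e-01],
       [ 0.00000000e+00,  0.00000000e+00,  0.00000000e+00,
         1.00000000e+00]])}
```

View pics/a.png

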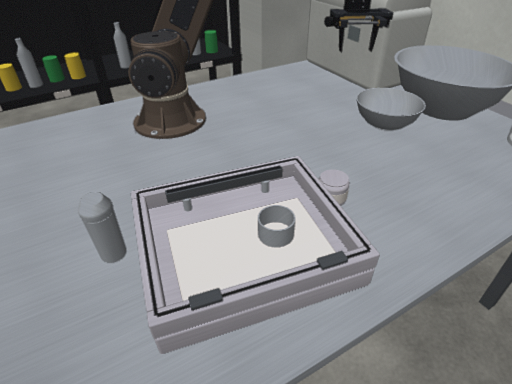

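View pics/b.png

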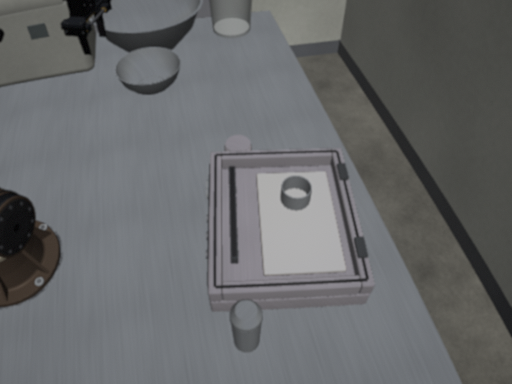

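The scene view shows the bar from about (168,192) to (285,175) and the shaker at (103,228). In the side view the bar runs from (233,167) to (235,262), with the shaker at (246,325), so the stroke starts at the -y end.

```bash
cat > h.py <<'E'
import numpy as np,cv2
from bench import *
def ray(c,T,uv,z):
    K=np.array([[c['fx'],0,c['cx']],[0,c['fy'],c['cy']],[0,0,1]])
    u=cv2.undistortPoints(np.float64(uv).reshape(-1,1,2),K,c['D']).reshape(-1,2)
    r=np.c_[u,np.ones(len(u))]@T[:3,:3].T
    return T[:3,3]+r*((z-T[2,3])/r[:,2])[:,None]
def barmask(p,box,th):
    x0,y0,x1,y1=box;m=np.zeros(p.shape[:2],np.uint8)
    m[y0:y1,x0:x1]=(p[y0:y1,x0:x1].max(2)<th)
    n,l,st,_=cv2.connectedComponentsWithStats(m)
    return l==1+st[1:,4].argmax()
def summ(c,T,m,z):
    v,u=np.nonzero(m);P=ray(c,T,np.c_[u,v],z)[:,:2]
    (ctr,sz,a)=cv2.minAreaRect(P.astype(np.float32)*1000)
    box=cv2.boxPoints((ctr,sz,a))
    print(len(u),"ctr",np.round(ctr,1),"size",np.round(sz,1),"ang",round(a,2),box.round(0).tolist())
E
python3 - <<'E'
from h import *
for n,box in(("side",(224,158,245,272)),("scene",(160,165,292,202))):
    f=np.load(n+".npz");p=f['p'];c=calibration(n)
    for th in(50,70):
        m=barmask(p,box,th);summ(c,c['T'],m,.118)
    v,u=np.nonzero(m);d=f['d'][m]
    K=np.array([[c['fx'],0,c['cx']],[0,c['fy'],c['cy']],[0,0,1]])
    q=cv2.undistortPoints(np.c_[u,v].astype(float).reshape(-1,1,2),K,c['D']).reshape(-1,2)
    P=(np.c_[q,np.ones(len(q))]*d[:,None])@c['T'][:3,:3].T+c['T'][:3,3]
    t=P[(P[:,2]>.108)&(P[:,2]<.13)]
    print(n,np.percentile(P[:,2],[5,50,95]),len(t))
    (ctr,sz,a)=cv2.minAreaRect(t[:,:2].astype(np.float32)*1000);print(ctr,sz,a,np.median(t,0),t[:,2].mean())
E
```

```text
308 ctr [550.  -45.7] size [248.6   7.8] ang 79.48 [[523.0, -167.0], [531.0, -169.0], [577.0, 76.0], [569.0, 77.0]]
507 ctr [548.4 -53.8] size [265.6  12.3] ang 79.49 [[518.0, -183.0], [530.0, -185.0], [579.0, 76.0], [567.0, 78.0]]
side [0.11667217 0.11995304 0.12243142] 493
(549.1000366210938, -49.89646911621094) (255.83428955078125, 12.246270179748535) 79.48672485351562 [ 0.54608925 -0.06747358  0.11998079] 0.11985808086259664
260 ctr [551.2 -47.2] size [251.5   8.2] ang 79.39 [[524.0, -170.0], [532.0, -171.0], [578.0, 76.0], [570.0, 77.0]]
1237 ctr [565.9 -51.3] size [255.5  39.9] ang 79.49 [[523.0, -173.0], [562.0, -181.0], [609.0, 71.0], [570.0, 78.0]]
scene [0.09757874 0.11070572 0.11887719] 719
(552.6444091796875, -48.54326629638672) (255.94117736816406, 16.9744815826416) 79.46080780029297 [ 0.55427674 -0.05457535  0.11635094] 0.11516132827102973
```

Call:
jog_arm(plan=[[0,0,0,0,0,0,-7.1],[0,0,0,0,0,0,-7.1],[0,-16.5,-28,0,0,0,0],[0,-16.5,-28,0,0,0,0],[0,-16.5,-28,0,0,0,0],[0,-16.5,-28,0,0,0,0],[0,-16.5,-28,0,0,0,0],[0,-16.5,-28,0,0,0,0],[0,-16.5,-28,0,0,0,0],[0,-16.5,-28,0,0,0,0],[0,-16.5,-28,0,0,0,0],[0,-16.5,-28,0,0,0,0]])

```text
time: 1.1
eef_pos: [0.3726, 0.2607, 0.2336]
orientation: [[-0.983, 0.183, -0.0], [0.183, 0.983, -0.0], [0.0, -0.0, -1.0]]
contact_force: [0.3, 0.2, 0.8]
finger_gap: 0.213
finger_force: 0.0
```

Call:
jog_arm(plan=[[0,-16.5,-28,0,0,0,0],[0,-16.5,-28,0,0,0,0],[0,-16.5,-28,0,0,0,0],[0,-16.5,-28,0,0,0,0],[0,-16.5,-28,0,0,0,0],[0,-16.5,-28,0,0,0,0],[0,-16.5,-28,0,0,0,0],[0,-16.5,-28,0,0,0,0],[0,-16.5,-28,0,0,0,0],[0,-16.5,-28,0,0,0,0],[0,-16.5,-28,0,0,0,0],[0,-16.5,-28,0,0,0,0]])

```text
time: 2.1
eef_pos: [0.5059, -0.106, 0.2334]
orientation: [[-0.983, 0.183, -0.0], [0.183, 0.983, 0.0], [0.0, 0.0, -1.0]]
contact_force: [-0.3, 0.6, 0.4]
finger_gap: 0.001
finger_force: 0.0
```

Call:
jog_arm(plan=[[0,-16.5,-28,0,0,0,0],[0,-16.5,-28,0,0,0,0],[0,0,0,0,0,0,0],[0,0,0,0,0,0,0],[0,0,0,0,0,0,0],[0,0,0,0,0,0,0]])

```text
time: 2.6
eef_pos: [0.5276, -0.1645, 0.2336]
orientation: [[-0.983, 0.182, -0.0], [0.182, 0.983, 0.0], [0.001, 0.0, -1.0]]
contact_force: [0.1, 0.5, -0.2]
finger_gap: 0.004
finger_force: 0.0
```

Run:
```python
from h import *
s=sense();print({k:np.round(s[k],4).tolist() for k in('time','eef_pos','orientation','contact_force','finger_gap')})
p,d=camera("wrist");np.savez("w.npz",p=p,d=d)
cv2.imwrite("pics/w.png",cv2.cvtColor(p,cv2.COLOR_RGB2BGR))
```

```text
{'time': 2.6, 'eef_pos': [0.5276, -0.1645, 0.2336], 'orientation': [[-0.9833, 0.1821, -0.0005], [0.1821, 0.9833, 0.0004], [0.0005, 0.0003, -1.0]], 'contact_force': [0.1429, 0.5263, -0.2367], 'finger_gap': 0.0038}
```

View pics/w.png

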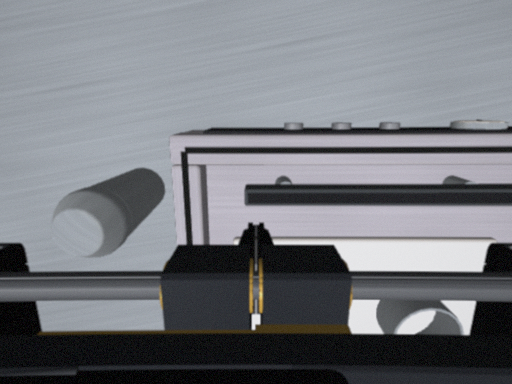

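The wrist view shows the bar's near end at about column 246, rows 184–204, running right out of frame. The closed fingertips are at (257,225) and the shaker is to the left.

Run:
```python
from h import *
p=np.load("w.npz")['p'];s=sense();c=calibration("wrist")
T=np.eye(4);T[:3,:3]=s['orientation'];T[:3,3]=s['eef_pos'];T=T@c['mount']
g=p.max(2).astype(int)
print("col 350",g[176:216,350].tolist());print("col 480",g[176:216,480].tolist());print("row 190",g[188,236:260].tolist())
d=np.array([.182,.983]);n=np.array([.983,-.182]);m0=np.array([.5505,-.048])
for uv in[(246,184),(246,194),(350,184),(350,194),(350,204),(480,184),(480,194),(480,204)]:
    P=ray(c,T,[uv],.118)[0];q=P[:2]-m0;print(uv,P.round(4),"along",(q@d*1e3).round(1),"across",(q@n*1e3).round(1))
q=s['eef_pos'][:2]-m0;print("tcp",q@d*1e3,q@n*1e3)
D=np.load("w.npz")['d'];print(D[180:210:2,350].round(3))
```

```text
col 350 [191, 191, 192, 195, 194, 192, 189, 164, 106, 49, 26, 29, 42, 57, 73, 76, 66, 51, 40, 41, 44, 43, 38, 36, 44, 37, 42, 62, 86, 129, 175, 190, 193, 193, 196, 196, 199, 199, 192, 193]
col 480 [184, 184, 185, 186, 186, 188, 182, 131, 73, 35, 32, 24, 37, 62, 75, 71, 59, 32, 37, 40, 41, 40, 37, 44, 37, 41, 38, 58, 76, 116, 157, 182, 194, 186, 193, 192, 194, 189, 191, 196]
row 190 [191, 196, 194, 195, 194, 195, 199, 189, 157, 91, 41, 38, 38, 29, 31, 42, 31, 35, 39, 33, 41, 38, 36, 38]
(246, 184) [ 0.5142 -0.1713  0.118 ] along -127.8 across -13.2
(246, 194) [ 0.5233 -0.1731  0.118 ] along -127.9 across -4.0
(350, 184) [ 0.5311 -0.08    0.118 ] along -35.0 across -13.3
(350, 194) [ 0.5403 -0.0809  0.118 ] along -34.2 across -4.0
(350, 204) [ 0.5497 -0.0819  0.118 ] along -33.5 across 5.4
(480, 184) [0.5518 0.0319 0.118 ] along 78.8 across -13.3
(480, 194) [0.5611 0.0319 0.118 ] along 80.5 across -4.1
(480, 204) [0.5706 0.032  0.118 ] along 82.3 across 5.2
tcp -118.56448080777268 -1.2788413267677774
[0.333 0.334 0.293 0.285 0.278 0.277 0.275 0.276 0.277 0.277 0.278 0.277
 0.279 0.339 0.34 ]
```

Call:
jog_arm(plan=[[0,0,-2,15,0,0,0],[0,0,0,25,0,0,0],[0,0,0,25,0,0,0],[0,0,0,15,0,0,0],[0,0,0,6,0,0,0],[0,0,0,4,0,0,0],[0,0,0,0,0,0,0],[0,0,0,0,0,0,0],[0,0,0,0,0,0,0],[0,0,0,0,0,0,0]])

```text
time: 3.48
eef_pos: [0.5279, -0.1675, 0.1445]
orientation: [[-0.983, 0.183, 0.001], [0.183, 0.983, -0.001], [-0.001, -0.0, -1.0]]
contact_force: [-0.5, -1.4, 0.4]
finger_gap: 0.002
finger_force: 0.0
```

Call:
jog_arm(plan=[[0,0,0,1,0,0,0],[0,0,0,1,0,0,0],[0,0,0,0,0,0,0],[0,0,0,0,0,0,0],[0,0,0,0,0,0,0]])

```text
time: 3.9
eef_pos: [0.5275, -0.1674, 0.1416]
orientation: [[-0.983, 0.183, -0.0], [0.183, 0.983, 0.0], [0.0, 0.0, -1.0]]
contact_force: [0.4, 0.1, -0.6]
finger_gap: 0.003
finger_force: 0.0
```

Call:
jog_arm(plan=[[0,0,0,1,0,0,0],[0,0,0,1,0,0,0],[0,0,0,0,0,0,0],[0,0,0,0,0,0,0],[0,0,0,0,0,0,0]])

```text
time: 4.32
eef_pos: [0.5276, -0.1674, 0.1396]
orientation: [[-0.983, 0.183, -0.0], [0.183, 0.983, 0.0], [0.0, 0.0, -1.0]]
contact_force: [-0.5, 0.1, 0.0]
finger_gap: 0.009
finger_force: 0.0
```

Call:
jog_arm(plan=[[0,0,0,1,0,0,0],[0,0,0,1,0,0,0],[0,0,0,0,0,0,0],[0,0,0,0,0,0,0],[0,0,0,0,0,0,0]])

```text
time: 4.73
eef_pos: [0.5276, -0.1674, 0.1376]
orientation: [[-0.983, 0.183, 0.0], [0.183, 0.983, 0.0], [0.0, 0.0, -1.0]]
contact_force: [-0.1, -0.2, 0.2]
finger_gap: 0.003
finger_force: 0.0
```

Call:
jog_arm(plan=[[0,0,0,1,0,0,0],[0,0,0,1,0,0,0],[0,0,0,0,0,0,0],[0,0,0,0,0,0,0],[0,0,0,0,0,0,0]])

```text
time: 5.15
eef_pos: [0.5276, -0.1674, 0.1356]
orientation: [[-0.983, 0.183, 0.0], [0.183, 0.983, 0.0], [-0.0, 0.0, -1.0]]
contact_force: [0.2, -0.1, 0.2]
finger_gap: 0.004
finger_force: 0.3
```

Call:
jog_arm(plan=[[0,0,0,1,0,0,0],[0,0,0,1,0,0,0],[0,0,0,0,0,0,0],[0,0,0,0,0,0,0],[0,0,0,0,0,0,0]])

```text
time: 5.57
eef_pos: [0.5276, -0.1674, 0.1336]
orientation: [[-0.983, 0.183, 0.0], [0.183, 0.983, 0.0], [-0.0, 0.0, -1.0]]
contact_force: [0.2, -0.3, 1.2]
finger_gap: 0.004
finger_force: 0.8
```

Call:
jog_arm(plan=[[0,0,0,0,0,0,0]])

```text
time: 5.65
eef_pos: [0.5276, -0.1674, 0.1336]
orientation: [[-0.983, 0.183, 0.0], [0.183, 0.983, 0.0], [-0.0, 0.0, -1.0]]
contact_force: [0.6, 0.1, 1.9]
finger_gap: 0.003
finger_force: 0.8
```

Call:
jog_arm(plan=[[0,0,0,0,0,0,0]])

```text
time: 5.73
eef_pos: [0.5276, -0.1674, 0.1337]
orientation: [[-0.983, 0.183, 0.0], [0.183, 0.983, 0.0], [-0.0, 0.0, -1.0]]
contact_force: [-0.3, -0.2, 1.6]
finger_gap: 0.005
finger_force: 0.8
```

Call:
jog_arm(plan=[[0,0,0,0,0,0,0]])

```text
time: 5.82
eef_pos: [0.5276, -0.1674, 0.1337]
orientation: [[-0.983, 0.183, 0.0], [0.183, 0.983, 0.0], [-0.0, 0.0, -1.0]]
contact_force: [-0.2, -0.8, 1.8]
finger_gap: 0.003
finger_force: 0.8
```

Call:
jog_arm(plan=[[0,0,0,1,0,0,0],[0,0,0,0.5,0,0,0],[0,0,0,0,0,0,0],[0,0,2,0,0,0,0],[0,0,4,0,0,0,0],[0,0,6,0,0,0,0],[0,0,6,0,0,0,0],[0,0,6,0,0,0,0],[0,0,6,0,0,0,0]])

```text
time: 6.57
eef_pos: [0.5332, -0.1371, 0.1321]
orientation: [[-0.983, 0.183, -0.0], [0.183, 0.983, 0.0], [0.0, 0.0, -1.0]]
contact_force: [-0.3, -2.6, 3.0]
finger_gap: 0.003
finger_force: 1.2
```

Call:
jog_arm(plan=[[0,0,6,0,0,0,0],[0,0,6,0,0,0,0],[0,0,6,0,0,0,0],[0,0,6,0,0,0,0],[0,0,6,0,0,0,0],[0,0,6,0,0,0,0],[0,0,6,0,0,0,0],[0,0,6,0,0,0,0],[0,0,6,0,0,0,0],[0,0,6,0,0,0,0],[0,0,6,0,0,0,0],[0,0,6,0,0,0,0]])

```text
time: 7.57
eef_pos: [0.5463, -0.0665, 0.1321]
orientation: [[-0.983, 0.183, -0.0], [0.183, 0.983, 0.0], [0.0, 0.0, -1.0]]
contact_force: [-0.7, -2.3, 2.1]
finger_gap: 0.005
finger_force: 1.2
```

Call:
jog_arm(plan=[[0,0,6,0,0,0,0],[0,0,6,0,0,0,0],[0,0,6,0,0,0,0],[0,0,6,0,0,0,0],[0,0,6,0,0,0,0],[0,0,6,0,0,0,0],[0,0,6,0,0,0,0],[0,0,6,0,0,0,0],[0,0,6,0,0,0,0],[0,0,6,0,0,0,0],[0,0,6,0,0,0,0],[0,0,6,0,0,0,0]])

```text
time: 8.57
eef_pos: [0.5595, 0.0043, 0.1321]
orientation: [[-0.983, 0.183, -0.0], [0.183, 0.983, 0.0], [0.0, 0.0, -1.0]]
contact_force: [-0.1, -2.1, 2.7]
finger_gap: 0.004
finger_force: 1.1
```

Call:
jog_arm(plan=[[0,0,6,0,0,0,0],[0,0,6,0,0,0,0],[0,0,6,0,0,0,0],[0,0,6,0,0,0,0],[0,0,6,0,0,0,0],[0,0,6,0,0,0,0],[0,0,6,0,0,0,0],[0,0,6,0,0,0,0],[0,0,6,0,0,0,0],[0,0,6,0,0,0,0],[0,0,6,0,0,0,0],[0,0,4,0,0,0,0]])

```text
time: 9.57
eef_pos: [0.5723, 0.0732, 0.1321]
orientation: [[-0.983, 0.183, 0.0], [0.183, 0.983, 0.0], [0.0, 0.0, -1.0]]
contact_force: [-1.1, -0.9, 2.4]
finger_gap: 0.006
finger_force: 1.2
```

Call:
jog_arm(plan=[[0,0,1,0,0,0,0],[0,0,0,0,0,0,0],[0,0,0,0,0,0,0]])

```text
time: 9.82
eef_pos: [0.5724, 0.0737, 0.1321]
orientation: [[-0.983, 0.183, 0.0], [0.183, 0.983, 0.0], [-0.0, 0.001, -1.0]]
contact_force: [-0.1, 1.8, 2.5]
finger_gap: 0.006
finger_force: 1.1
```

Run:
```python
from h import *
s=sense();print(s['eef_pos'],s['contact_force'],s['finger_force'])
p,d=camera("wrist");cv2.imwrite("pics/w2.png",cv2.cvtColor(p,cv2.COLOR_RGB2BGR))
```

```text
[0.57244771 0.07370489 0.13214473] [-0.1014573   1.77044926  2.46728771] 1.1359512945637107
```

View pics/w2.png

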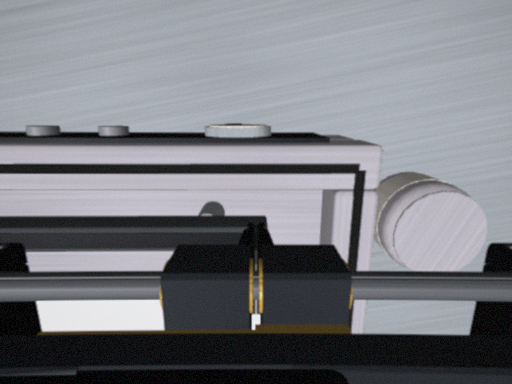

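The fingertips at (257,225) are on the bar's far end, whose edge is at column 267, about 8 mm further on. The force is 2.5 N, so the bar is still dipped about 5 mm. Now I'll lift straight up and clear.

Call:
jog_arm(plan=[[0,0,0,-2,0,0,0],[0,0,0,-3,0,0,0],[0,0,0,-6,0,0,0],[0,0,0,-12,0,0,0],[0,0,0,-20,0,0,0],[0,0,0,-25,0,0,0],[0,0,0,-20,0,0,0],[0,0,0,-12,0,0,0],[0,0,0,0,0,0,0],[0,0,0,0,0,0,0],[0,0,0,0,0,0,0],[0,0,0,0,0,0,0]])

```text
time: 10.87
eef_pos: [0.572, 0.0734, 0.2311]
orientation: [[-0.983, 0.183, -0.002], [0.183, 0.983, 0.0], [0.002, -0.0, -1.0]]
contact_force: [0.3, -0.7, -1.0]
finger_gap: 0.006
finger_force: 0.0
```

Run:
```python
from bench import *
s=sense();print(s['time'],s['eef_pos'],s['contact_force'],s['qvel'])
print(hand_in())
```

```text
10.8667 [0.5719917  0.07336984 0.2310576 ] [ 0.31674046 -0.69646889 -0.99952148] [ 0.0056091   0.17569028 -0.21570646 -0.05552613  0.09257378  0.0600307 ]
the job is handed in; nothing more can be done
None
```

I pressed the seal bar down about 5 mm at the shaker end, ran along it in one stroke to about 8 mm from the far end, released it, lifted clear and handed in at 10.9 s; I took no picture after release to confirm that it came back up.

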